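# Chock the bottle on the sloping rest and draw the stop bolt

## Robot

A 7-joint arm with a two-finger parallel gripper is mounted at the origin on a cart in front of the work surface, level with it; the furniture and walls round the work are solid. World frame = base frame: x ahead of the robot, y to its left, z up, the work surface at z = 0. Lengths are in m, angles in rad, forces in N, time in s.
With the tool pointing down it reaches from about 0.35 to 0.9 m from the base axis. Payload 8.1 kg.
Tool frame: the origin (TCP) lies at the centre of the arm's flange, where the gripper is bolted on; the fingertips stand 178 mm ahead of it and the grasp point (between the pads) lies 159 mm ahead of it; z points along the fingers, y is the line along which they close (so a half turn about z gives the same grasp; the last joint's range is limited). The gripper opens to 92 mm and grips with 3 to 60 N. Pads are 19 mm wide; open, the fingers measure 130 mm over their backs; the gripper's body (75 mm by 190 mm) begins 47 mm behind the grasp point.
Start: joints at [-1.442, 0.434, 0.025, 1.573, -0.012, 1.134, -0.075], TCP at [0.144, 0.608, 0.405] pointing down, gripper open.
Joint ranges: [-2.62, 2.62], [-0.44, 2.09], [-1.27, 1.32], [0.08, 2.57], [-1.32, 4.46], [0.12, 2], [-2.74, 2.74]. Speed limits (rad/s): [2.22, 2.22, 3.01, 3.01, 3.14, 3.14, 3.14].

## Interface

Orientations are given as a rotation vector (axis times angle).
In Python, from cell import arm gives the robot as it stands. The module is installed in compiled form; this text tells all that it offers.
- The arm moves only by the shell command python3 -m inch 'ROWS' [FORCE]. ROWS is text: rows parted by semicolons, each of 5 numbers parted by spaces: the shift along the tool's x, y, z in m, then the turn about the tool's z in rad, then the finger opening in m, from 0 to 0.0918. In form: x y z roll fingers; .... A call has 1 to 5 rows; each row is the pose to reach, as a shift and turn from the pose commanded when the call began, along the tool's axes at that moment; what a row does not reach only later rows make up. A row lasts 1/10 s, in which the tool goes at most 50 mm and 8.59 degrees, less where a joint would pass 70% of its speed; a pose out of reach is approached as far as the arm can. A call with a gripper value outside its range is refused whole. The fingers move at their own pace and stop on an object; FORCE is the grip in N (left out, the last holds). Time passes only in rows, so rows that repeat a pose let the fingers close. It gives the time, the measured TCP pose, the force, the opening and the grip force at its end, in the units of the state.
- arm.observe(): the state, without advancing time (a new reading comes with each control period).
- arm.get_image(name): name is "side" or "top" or "wrist"; returns the picture (384x512x3 uint8, red, green, blue); there is no depth.
- arm.get_calibration(name): a dict with "intrinsics" (3x3 intrinsics, pixels), "pose" (4x4, takes a point from camera to world coordinates). Camera axes: x right, y up, looking along -z (the intrinsics and any distortion apply to the point x, -y, -z); pixel columns grow to the right and rows downward; lengths in m; the calibration is good to about 2 mm. A picture is of the moment at which its call begins: read the wrist's pose just before it. get_calibration takes no time and is no camera call; for the wrist camera it gives the pose at the moment of the call.
- arm.sign_off(): hands the job in; it is judged then, once.
Trained networks look in the newest picture that a camera, given by its name, has taken for a name from the list of things; names that differ only in an ending like _2 or _b are one class to them, and where a whole thing is asked for, a point or a joint stands for the part that bears it (a point fixed in the world has none). Each returns a list of dicts, best first, with "conf" (0 to 1); they miss things now and then, are a little off and sometimes report something else, mostly with a low value. They report only what shows in the picture. A call takes as long as a camera call. They do not tell look-alikes from the thing itself.
- arm.look_for(camera, query): "point" ([row, column] in pixels, amid what is visible of it).
- arm.silhouettes(camera, query): "region" (384x512 bool, what is visible of it) and "point" ([row, column] in pixels, amid what is visible of it).
- arm.place_of(camera, query): "point" ([row, column] in pixels: a listed point, or the origin of a listed thing).
The state is a dict: "clock": time; "joints": joint angles; "dq": joint speeds; "joint_efforts": joint torques, N m; "position": TCP position; "ee_rot": TCP orientation; "force": force on the tool from outside, world axes, zero at the start; "ft_torque": the same for the moment, N m; "width": opening from 0.0 (shut) to 1.0 (fully open); "gripper_force": force on a finger pad.
Only numpy, scipy, OpenCV 4.12 (cv2) and the standard library are available. Lean on these libraries where they do the work, as an engineer would, in place of code of your own. Each camera call takes 0.05 s, during which the arm holds its last target. There are 200 camera calls.

## Task

The diluent bottle lies on the sloping rest against a stop bolt that has to be pulled out for cleaning. Take the wedge chock by its fin, lay it on the rest below the bottle and push it up the slope, under the bolt and square against the middle of the bottle, until the bottle has come up against the sprung back pad and is nipped there with a push of about 6 to 7 N (never more than 14 N on the bottle); let go, then draw the bolt all the way out by its knob. In the end the chock alone keeps the bottle nipped against the pad, and the bystanders have not been disturbed.

Things in the scene. Friction and masses are not known exactly. Their poses are not given: they have to be found in the camera images.
- rest: fixed sloping bottle rest. Origin on the worktop below the line where the bottle touches the deck at the start; z vertical, +x horizontally up the slope, +y along the bottle towards its cap. Aluminium deck, rising 8 degrees towards +x, from x = -141 to +81 mm, y = -79 to +93 mm, its top 30 mm over the worktop at x = 0; 12 mm high cheeks stand past the bottle's ends
- rest_line (a point): deck top at the rest's x = 0, y = 0, below the middle of the bottle. u: up-slope along the deck from here, w: square off the deck. Up-slope of the bottle a slippery back pad, 86 mm wide, on springs (8 N per mm, 9 mm travel), bracket 72 mm high. Its gap to the bottle differs, about 1 to 19 mm: feel for it. Until it meets the pad, the bottle resists the chock with only 1 to 2 N
- bottle: plastic diluent bottle, 63 mm diameter, 135 mm long (body 95 mm, then neck and cap), about 0.35 kg, lying across the slope. Origin at the centre of its base disc (the rest's -y end); its z axis runs along the bottle to the cap, the body's middle is at z = 48 mm. It would roll down off the rest if neither bolt nor chock held it
- chock: loose grey wedge chock, about 0.16 kg, 95 mm long (x), 44 mm wide (y), wedge 22 mm high, sloping face at 38 degrees towards +x; starts flat on the worktop. Origin on its sole, 42.5 mm behind the toe, z up. The sole grips the deck (friction about 1.0) and holds by itself once wedged; pressed down on the deck by the hand, it also takes much of the push, so carry it lightly, about 1 mm up
- chock_toe (a point): middle of the chock's toe edge, on the sole, 42.5 mm from its origin along +x. When the wedge just touches the bottle, the toe is about 10 mm down-slope of the line where the bottle meets the deck
- chock_fin (a point): point in the middle of the chock's grip fin, 50 mm above the sole, 36 mm behind the origin: grasp here, fingers on its +y and -y sides. The fin is 12 mm thick (y), 30 mm long (x), and stands from the wedge's top at 22 mm up to 72 mm. Its nose is the heavier end and can droop a little in the hand; it lies flat again when let go on the deck
- stop_bolt (a joint): how far the stop bolt is drawn out, m: 0 as it stops the bottle, 0.09 fully out. It slides towards the rest's -y with about 2 N of friction and stays where it is left. Its bar lies along the low side of the bottle, u = -41 to -31 mm, w = 26 to 38 mm, so the 22 mm wedge passes below it (its toe has to go in from the down-slope side; the fin stays outside)
- bolt_guide (a point): top of the fixed guide block that the bolt slides in, 43 mm above the deck, 26 mm (x) by 12 mm (y)
- bolt_knob (a point): the bolt's knob, an upright round post 14 mm in diameter, standing square to the deck from w = 38 to 80 mm; this point is on its axis at w = 65 mm. It moves with the bolt
- strip_bottle: bystander: white strip bottle, 44 mm diameter, 98 mm high, upright; origin at the centre of its underside
- vial: bystander: small capped vial, 24 mm diameter, 45 mm high, upright; origin at the centre of its underside
- lancet_box: bystander: small carton 45 x 62 x 38 mm; origin at the centre of its underside
There are look-alikes about, which are no part of the job. What is shaped like the bottle but blue is not meant.

How it is judged:
On the way, in this order (a step that is already met when the one before it is completed fails the run):
1. with the bolt still in, the chock nips the bottle with 4 N or more (contact force between chock and bottle above 4 N and value of joint stop_bolt below 0.01 m), for 0.2 s.
2. the bolt is drawn fully out (value of joint stop_bolt above 0.082 m), for 0.2 s.
At the end, for the whole second after the job is handed in: Bolt out 82 mm or more; chock flat on the deck, its x axis within 0.25 rad of the rest's (slope included), within 20 mm of the rest's middle, released and still pressing the bottle with over 2 N; bottle on the rest, not below its starting line; all at rest (contact force between chock and bottle above 2 N and value of joint stop_bolt above 0.082 m and angle between the x axis of chock and the x axis of rest, either way round below 0.25 rad and angle between chock's own z axis and vertical below 0.22 rad and y of chock_fin in the frame of rest between -0.02 and 0.02 m and x of bottle in the frame of rest between -0.006 and 0.03 m and z of bottle in the frame of rest above 0.05 m and linear speed of each of bottle, chock below 0.01 m/s); the robot touches nothing.
It fails at once if the chock presses the bottle with more than 14 N (contact force between chock and bottle above 14 N).
It fails at once if the bottle rolls down off its place (x of bottle in the frame of rest below -0.03 m).
It fails at once if a bystander is disturbed (moved 20 mm) (distance of any of strip_bottle, vial, lancet_box from where it was at the start of the episode above 0.02 m).
It also fails if it takes over 66 s, if anything falls off the work surface, if the arm or the gripper's body presses on something with over 40 N, if the wrist force passes 120 N, or if a joint passes its speed limit or range.

## Working session

There is one attempt and no reset: what is moved stays moved. The work goes in short steps, Python scripts to look and compute and a shell command to move; the robot and the scene stay as the last step left them, time stands still between calls to the robot, and variables do not carry over. Pictures are saved under pics/ and viewed, at most 10 in all, crops included, and the job is handed in when it is done.

```bash
mkdir -p pics; cat > h.py <<'E'
import numpy as np, cv2
from scipy.spatial.transform import Rotation as R
from cell import arm
def proj(cam,P):
    c=arm.get_calibration(cam);T=np.array(c["pose"]);K=np.array(c["intrinsics"])
    p=(np.atleast_2d(P)-T[:3,3])@T[:3,:3]; q=np.c_[p[:,0],-p[:,1],-p[:,2]]@K.T
    return q[:,:2]/q[:,2:]   # col,row
def ray(cam,rc):
    c=arm.get_calibration(cam);T=np.array(c["pose"]);K=np.array(c["intrinsics"])
    d=np.linalg.inv(K)@[rc[1],rc[0],1]; d=T[:3,:3]@[d[0],-d[1],-d[2]]
    return T[:3,3],d/np.linalg.norm(d)
def onz(cam,rc,z):
    o,d=ray(cam,rc); return o+d*(z-o[2])/d[2]
def tri(rays):
    A=np.zeros((3,3));b=np.zeros(3)
    for o,d in rays:
        M=np.eye(3)-np.outer(d,d);A+=M;b+=M@o
    return np.linalg.solve(A,b)
def save(cam,name):
    im=arm.get_image(cam); cv2.imwrite(f"pics/{name}.png",im[:,:,::-1]); return im
E
python3 - <<'E'
from h import *
np.set_printoptions(precision=3,suppress=True)
print(arm.observe())
a=save("top","top0");b=save("side","side0")
cv2.imwrite("pics/both0.png",cv2.resize(np.vstack([a,b])[:,:,::-1],(450,675))[:600] if 0 else np.hstack([cv2.resize(a,(400,300)),cv2.resize(b,(400,300))])[:,:,::-1])
for q in "rest_line bottle chock chock_toe chock_fin bolt_guide bolt_knob strip_bottle vial lancet_box".split():
  for c in ("top","side"):
    r=arm.place_of(c,q); print(q,c,[(np.round(x["point"]).astype(int).tolist(),round(x["conf"],2)) for x in r[:4]])
for c in("top","side"):print(c,arm.get_calibration(c))
E
```

```text
{'clock': 0.0, 'joints': array([-1.442,  0.435,  0.025,  1.574, -0.012,  1.134, -0.075]), 'dq': array([-0.   , -0.   , -0.002, -0.002, -0.   , -0.   , -0.001]), 'joint_efforts': array([ -0.001, -66.786,   0.985, -31.446,  -0.061,   0.043,   0.   ]), 'position': array([0.144, 0.608, 0.404]), 'ee_rot': array([-0.363, -3.12 ,  0.002]), 'force': array([ 0.076, -0.228,  0.342]), 'ft_torque': array([-0.054,  0.046,  0.018]), 'gripper_force': 0.0, 'width': 0.9964086327935674}
rest_line top [([173, 240], 0.92)]
rest_line side [([190, 272], 0.72)]
bottle top [([173, 256], 0.87), ([202, 161], 0.71)]
bottle side [([157, 228], 0.87), ([188, 279], 0.76)]
chock top [([209, 382], 0.85)]
chock side [([310, 303], 0.59)]
chock_toe top [([196, 380], 0.76)]
chock_toe side [([313, 317], 0.67)]
chock_fin top [([215, 378], 0.6)]
chock_fin side [([299, 284], 0.83)]
bolt_guide top [([182, 262], 0.98)]
bolt_guide side [([199, 273], 0.8)]
bolt_knob top [([183, 274], 0.47), ([180, 265], 0.39)]
bolt_knob side [([197, 276], 0.63)]
strip_bottle top [([220, 126], 0.78)]
strip_bottle side [([154, 206], 0.75)]
vial top [([217, 317], 0.56)]
vial side [([255, 264], 0.54)]
lancet_box top [([183, 337], 0.56)]
lancet_box side [([268, 305], 0.73), ([187, 281], 0.63)]
top {'intrinsics': array([[357.188,   0.   , 256.445],
       [  0.   , 357.188, 193.421],
       [  0.   ,   0.   ,   1.   ]]), 'pose': array([[ 0.016,  0.987, -0.159,  0.317],
       [-1.   ,  0.015, -0.01 ,  0.124],
       [-0.008,  0.16 ,  0.987,  1.113],
       [ 0.   ,  0.   ,  0.   ,  1.   ]])}
side {'intrinsics': array([[363.219,   0.   , 256.892],
       [  0.   , 363.219, 192.666],
       [  0.   ,   0.   ,   1.   ]]), 'pose': array([[ 0.948,  0.203, -0.246,  0.207],
       [-0.319,  0.562, -0.763, -0.697],
       [-0.017,  0.802,  0.597,  0.726],
       [ 0.   ,  0.   ,  0.   ,  1.   ]])}
```

View pics/top0.png

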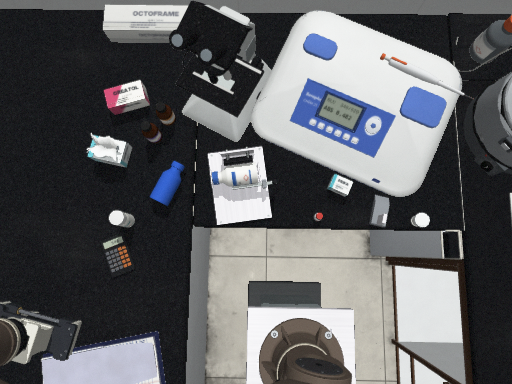

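View pics/side0.png

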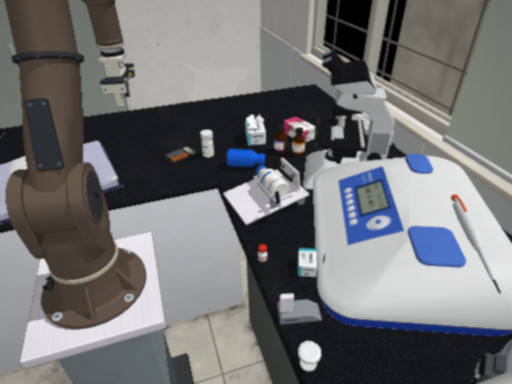

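The top view shows two bottle-shaped things: the white one lying on the white rest at about (row 175, col 240), and a blue one at (185, 167). The white one on the rest is the one meant. The chock is the grey wedge at (210, 380), next to a white-lidded jar at (220, 421). The vial has a red cap (217, 318) and the lancet box is at (185, 340). I'll work out positions and take one enlarged crop.

```bash
python3 - <<'E'
from h import *
np.set_printoptions(precision=3,suppress=True)
pts=dict(rest_line=([173,240],[190,272]),chock=([209,382],[310,303]),toe=([196,380],[313,317]),fin=([215,378],[299,284]),guide=([182,262],[199,273]),knob=([183,274],[197,276]),vial=([217,317],[255,264]),strip=([220,126],[154,206]))
for k,(t,s) in pts.items():
    r=[ray("top",t),ray("side",s)]; p=tri(r)
    print(k,p,proj("top",p)[0][::-1],proj("side",p)[0][::-1])
for n,t in dict(lancet=[183,337],jar=[220,421],chock=[209,382],toe=[196,380]).items(): print(n,onz("top",t,0))
a=cv2.imread("pics/top0.png");b=cv2.imread("pics/side0.png")
f=lambda im,r,c:cv2.resize(im[r:r+70,c:c+93],(396,300),interpolation=cv2.INTER_CUBIC)
cv2.imwrite("pics/crop0.png",np.vstack([np.hstack([f(a,140,200),f(a,175,340)]),np.hstack([f(b,160,225),f(b,280,255)])]))
E
```

```text
rest_line [0.55  0.189 0.031] [174.713 239.613] [189.603 273.632]
chock [ 0.453 -0.251  0.019] [208.454 382.142] [310.159 302.25 ]
toe [ 0.493 -0.254 -0.006] [196.723 379.799] [312.776 317.994]
fin [ 0.424 -0.228  0.045] [217.029 377.561] [298.397 286.688]
guide [0.523 0.119 0.05 ] [182.433 261.898] [198.901 273.432]
knob [0.516 0.084 0.084] [182.68  274.078] [197.074 275.676]
vial [ 0.428 -0.053  0.01 ] [215.958 317.221] [255.233 262.793]
strip [ 0.404  0.544 -0.003] [221.031 125.79 ] [153.89  206.829]
lancet [ 0.534 -0.119  0.   ]
jar [ 0.421 -0.377  0.   ]
chock [ 0.454 -0.257  0.   ]
toe [ 0.495 -0.253  0.   ]
```

View pics/crop0.png

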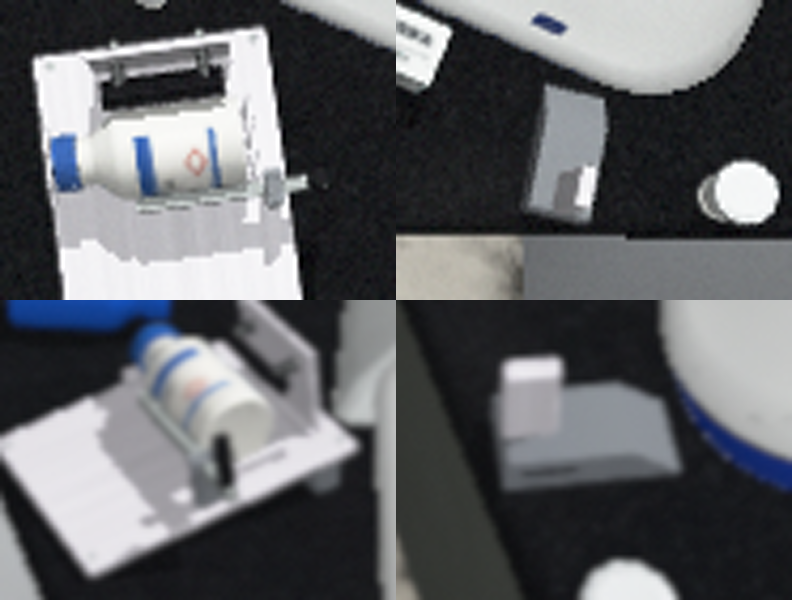

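The crop shows the rest with the white bottle, cap to the left (rest +y points left, yawed about +0.13). The guide and knob are at its right, and the back pad is at the top. The chock is grey with a white fin at its robot-side end, about full-picture (219, 385) in top, and the toe points away. The white jar beside it will be left alone.

```bash
cat >> h.py <<'E'
np.set_printoptions(precision=4,suppress=True)
def toolyaw(s=None):
    s=s or arm.observe(); y=R.from_rotvec(s["ee_rot"]).as_matrix()[:,1]; return np.arctan2(-y[0],y[1])
def need(g,yaw,cmd=None):
    """g: wanted grasp point (world), yaw: wanted direction; shift in tool axes + roll"""
    s=arm.observe(); M=R.from_rotvec(s["ee_rot"]).as_matrix(); p=s["position"]
    d=M.T@(np.array(g)+[0,0,.159]-p); print("t",s["clock"],"grasp",p-[0,0,.159],"yaw",toolyaw(s),"NEED",d,"roll",-(yaw-toolyaw(s)),"F",s["force"])
E
python3 - <<'E'
from h import *
p=tri([ray("top",[217.5,384.5]),ray("side",[296,287])]);print("fin top",p, onz("top",[217.5,384.5],.072))
M=R.from_rotvec(arm.observe()["ee_rot"]).as_matrix();print(M)
# chock yaw & rest yaw from picture lines (crop px /4.26)
def w(c,r,oc,orow,z): return onz("top",[orow+r/4.286,oc+c/4.26],z)
A=w(164,213,340,175,.0);B=w(179,92,340,175,0);d=B-A;print("chock yaw",np.arctan2(d[1],d[0]),np.linalg.norm(d))
A=w(35,57,200,140,.041);B=w(262,27,200,140,.041);d=A-B;print("rest yaw",np.arctan2(-d[0],d[1]),np.linalg.norm(d))
need([.42,.25,.24],-.12);need([.43,-.24,.2],-.12)
E
```

```text
fin top [ 0.4195 -0.2394  0.07  ] [ 0.42   -0.2389  0.072 ]
[[-0.9732  0.2298  0.    ]
 [ 0.2298  0.9732  0.    ]
 [ 0.      0.     -1.    ]]
chock yaw -0.16060398712422305 0.0900315980451999
rest yaw 0.14927224718598353 0.16666642978574353
t 1.1 grasp [0.1436 0.6083 0.2457] yaw -0.23189372430377697 NEED [-0.3513 -0.2852  0.0057] roll -0.11189372430377698 F [ 1.0227 -1.1368  0.4675]
t 1.1 grasp [0.1436 0.6083 0.2457] yaw -0.23189372430377697 NEED [-0.4737 -0.7598  0.0457] roll -0.11189372430377698 F [ 1.0227 -1.1368  0.4675]
```

```bash
python3 -m inch '-0.04 -0.03 0 0 0.0918; -0.08 -0.06 0 0 0.0918; -0.12 -0.09 0 0 0.0918; -0.155 -0.12 0 0 0.0918; -0.19 -0.15 0 0 0.0918'
python3 -m inch '-0.04 -0.03 0 0 0.0918; -0.08 -0.06 0 0 0.0918; -0.12 -0.09 0 0 0.0918; -0.14 -0.12 0 0 0.0918; -0.16 -0.16 0 0 0.0918'
python3 -m inch '-0.02 -0.045 0 -0.02 0.0918; -0.04 -0.09 0 -0.04 0.0918; -0.06 -0.135 0 -0.08 0.0918; -0.08 -0.18 0 -0.08 0.0918; -0.09 -0.225 0 -0.08 0.0918'
python3 - <<'E'
from h import *
need([.4,-.22,.2],-.16)
E
```

```text
clock: 1.6
position: [0.2951, 0.4169, 0.4049]
ee_rot: [0.364, 3.12, 0.001]
force: [1.4, -0.5, 0.8]
width: 1.001
gripper_force: 0.0
clock: 2.1
position: [0.4139, 0.2251, 0.4049]
ee_rot: [0.363, 3.12, 0.001]
force: [0.2, 0.5, 0.9]
width: 1.0
gripper_force: 0.0
clock: 2.6
position: [0.4494, -0.0158, 0.4052]
ee_rot: [0.239, 3.131, 0.0]
force: [0.5, -0.6, 0.2]
width: 1.002
gripper_force: 0.0
t 2.6 grasp [ 0.4494 -0.0158  0.2462] yaw -0.15226122772660336 NEED [ 0.0179 -0.2094  0.0461] roll 0.0077387722733966435 F [ 0.501  -0.6088  0.1532]
```

```bash
python3 -m inch '0.003 -0.042 0 0 0.0918; 0.006 -0.084 0.01 0 0.0918; 0.01 -0.126 0.02 0 0.0918; 0.014 -0.168 0.03 0 0.0918; 0.018 -0.209 0.04 0 0.0918' >/dev/null
python3 -m inch '0 0 0 0 0.0918'
python3 - <<'E'
from h import *
im=save("wrist","w1")
for q in("chock_fin","chock_toe","chock"):
    for x in arm.place_of("wrist",q)[:3]: print(q,x["point"],x["conf"],onz("wrist",x["point"],{"chock_fin":.05}.get(q,0)))
for x in arm.silhouettes("wrist","chock")[:2]:
    m=x["region"].astype(np.uint8);print(x["conf"],m.sum(),cv2.minAreaRect(cv2.findNonZero(m)))
need([.42,-.239,.06],-.16)
E
```

```text
clock: 3.2
position: [0.3972, -0.2221, 0.3642]
ee_rot: [-0.251, -3.131, 0.003]
force: [0.4, 1.3, 0.4]
width: 1.002
gripper_force: 0.0
chock_fin [202.6, 244.8] 0.6 [ 0.4186 -0.2349  0.05  ]
chock_toe [246.3, 242.7] 0.59 [ 0.4952 -0.2513  0.    ]
chock [215.0, 244.2] 0.88 [ 0.4514 -0.2412  0.    ]
0.79 2139 ((246.50634765625, 210.9205322265625), (35.52649688720703, 62.8392448425293), 4.5739216804504395)
t 3.45 grasp [ 0.4001 -0.2162  0.2059] yaw -0.14979585072574703 NEED [-0.0231 -0.0196  0.1459] roll 0.010204149274252977 F [0.5838 0.0216 0.4689]
```

View pics/w1.png

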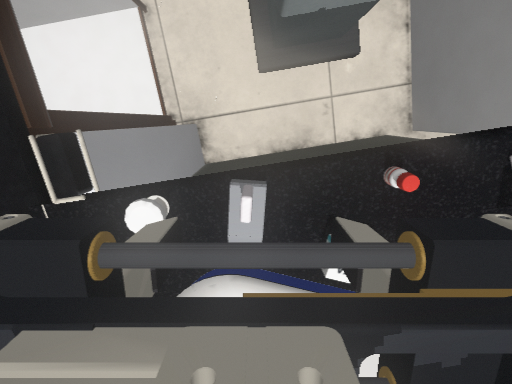

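The wrist view shows the chock between the fingers at (row 180–241, col 229–267), with the fin at about (205, 246). The white jar is at (213, 145), near the finger line. The vial is at (180, 400).

```bash
python3 - <<'E'
from h import *
print(arm.get_calibration("wrist")["pose"])
A=onz("wrist",[181,248.5],.022);B=onz("wrist",[241,246],.022);d=B-A;print(A,B,np.arctan2(d[1],d[0]))
im=cv2.imread("pics/w1.png");g=cv2.cvtColor(im,cv2.COLOR_BGR2GRAY)[172:250,225:272]
m=(g>200).astype(np.uint8);n,l,s,c=cv2.connectedComponentsWithStats(m);k=1+s[1:,4].argmax();print(s[k],c[k]+[225,172]);print(cv2.minAreaRect(cv2.findNonZero((l==k).astype(np.uint8))))
print(proj("wrist",[[.419,-.237,.072],[.419,-.237,.05],[.404,-.235,.072],[.434,-.239,.072],[.404,-.235,.022]]))
E
```

```text
[[ 0.1499 -0.956  -0.2523  0.3324]
 [ 0.9887  0.1448  0.0388 -0.2066]
 [-0.0006 -0.2552  0.9669  0.3447]
 [ 0.      0.      0.      1.    ]]
[ 0.4023 -0.2268  0.022 ] [ 0.4788 -0.2421  0.022 ] -0.19826539847606056
[ 16  25  11  26 255] [245.7882 209.2784]
((21.0, 37.5), (25.0, 10.0), 90.0)
[[239.9609 208.5   ]
 [241.095  202.2963]
 [239.4743 194.4559]
 [240.4346 222.1708]
 [241.9421 183.3951]]
```

```bash
python3 -m inch '-0.012 -0.008 0.03 0.02 0.0918; -0.022 -0.015 0.06 0.02 0.07; -0.022 -0.015 0.1 0.02 0.05; -0.022 -0.015 0.13 0.02 0.05; -0.022 -0.015 0.15 0.02 0.05'
python3 -m inch '0 0 0 0 0.05; 0 0 0 0 0.05'
python3 - <<'E'
from h import *
need([.42,-.234,.052],-.17)
x=arm.place_of("wrist","chock_fin");print([(y["point"],y["conf"]) for y in x[:2]])
E
```

```text
clock: 3.95
position: [0.4193, -0.2339, 0.2128]
ee_rot: [-0.265, -3.129, -0.002]
force: [0.7, 0.5, 0.0]
width: 0.701
gripper_force: 0.0
clock: 4.15
position: [0.4195, -0.2349, 0.2151]
ee_rot: [-0.267, -3.13, -0.001]
force: [0.9, 0.1, 1.0]
width: 0.557
gripper_force: 0.0
t 4.15 grasp [ 0.4195 -0.2349  0.0561] yaw -0.1704309801267727 NEED [-0.0003  0.0009  0.0041] roll -0.0004309801267727009 F [0.8745 0.0635 0.9799]
[([202.6, 244.8], 0.6)]
```

```bash
python3 -m inch '0 0 0.004 0 0.05; 0 0 0.004 0 0.03; 0 0 0.004 0 0.0; 0 0 0.004 0 0.0; 0 0 0.004 0 0.0' 25
python3 -m inch '0 0 0 0 0; 0 0 0 0 0; 0 0 0 0 0'
python3 - <<'E'
from h import *
save("wrist","w2")
need([.55,.189,.2],.14)
E
```

```text
clock: 4.7
position: [0.419, -0.2356, 0.2109]
ee_rot: [0.27, 3.13, -0.0]
force: [-0.2, 0.4, 0.6]
width: 0.248
gripper_force: 0.0
clock: 5.0
position: [0.4189, -0.2356, 0.2107]
ee_rot: [0.27, 3.13, -0.0]
force: [0.1, -1.6, 0.4]
width: 0.13
gripper_force: 25.0
t 5.05 grasp [ 0.4189 -0.2357  0.0517] yaw -0.17211571965681902 NEED [-0.0564  0.4408 -0.1483] roll -0.31211571965681906 F [ 0.0123 -0.3572  0.7304]
```

View pics/w2.png

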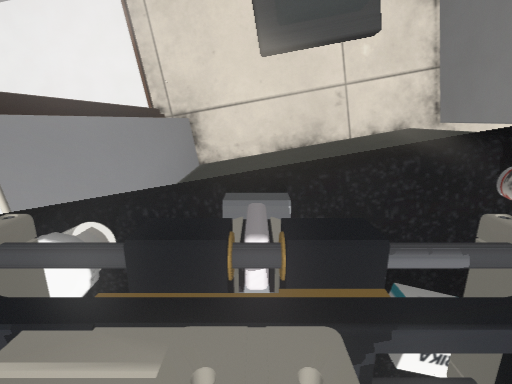

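The fin is held centrally (12 mm between the pads), and the jar is clear at the left. I'll lift, and fit the rest's pose from its deck corners in the first pictures.

```bash
python3 -m inch '0 0 -0.04 -0.05 0; 0 0.02 -0.08 -0.1 0; -0.01 0.06 -0.11 -0.15 0; -0.015 0.1 -0.13 -0.2 0; -0.02 0.14 -0.14 -0.25 0'
python3 - <<'E'
from h import *
from scipy.optimize import least_squares
t=np.tan(np.radians(8))
C=np.array([[.081,.093],[.081,-.079],[-.141,.093],[-.141,-.079]]);C=np.c_[C,.03+C[:,0]*t]
a=cv2.imread("pics/top0.png");g=cv2.cvtColor(a,cv2.COLOR_BGR2GRAY)
m=(g[140:235,200:290]>150).astype(np.uint8)
n,l,s,c=cv2.connectedComponentsWithStats(m);k=1+s[1:,4].argmax();pts=cv2.findNonZero((l==k).astype(np.uint8)).reshape(-1,2)+[200,140]
q=cv2.approxPolyDP(cv2.convexHull(pts.astype(np.int32)),4,True).reshape(-1,2);print("poly",q.tolist())
top=np.array([[208.2,153.3],[261.5,146.3],[215,223],[271,218.5]])
side=np.array([[np.nan]*2,[308.8,192.7],[225,192],[246.6,224.6]])
def W(p,X): c,s=np.cos(p[2]),np.sin(p[2]);return np.c_[p[0]+c*X[:,0]-s*X[:,1],p[1]+s*X[:,0]+c*X[:,1],X[:,2]]
def f(p):
    r=np.r_[proj("top",W(p,C))-top,(proj("side",W(p,C))-side)[1:]].ravel();return r
o=least_squares(f,[.55,.189,.14],loss="soft_l1");print(o.x,f(o.x).round(1))
np.save("rest.npy",o.x)
fy=lambda x,y,z:W(o.x,np.array([[x,y,z]]))
for n_,z,pt in(("guide",[182,262],[.523,.119,.05]),("knob",0,[.516,.084,.084])):
    d=np.array(pt[:2])-o.x[:2];c,s=np.cos(o.x[2]),np.sin(o.x[2]);print(n_,"in rest",c*d[0]+s*d[1],-s*d[0]+c*d[1])
E
```

```text
clock: 5.55
position: [0.4631, -0.0997, 0.3526]
ee_rot: [-0.125, 3.136, 0.0]
force: [1.7, 1.1, -1.9]
width: 0.129
gripper_force: 25.0
poly [[271, 217], [217, 224], [208, 153], [261, 146], [271, 181]]
[0.5504 0.1865 0.136 ] [-0.8 -1.3  1.  -0.8  0.8  0.9  0.1 -1.3  0.   0.6 -1.9 -0.1 -1.7 -2.2]
guide in rest -0.0362677332505988 -0.06317141218676899
knob in rest -0.04794808880235055 -0.0968992833645451
```

```bash
cat >> h.py <<'E'
rest=np.load("rest.npy"); s8,c8=np.sin(np.radians(8)),np.cos(np.radians(8))
def RW(x,y,z):
    c,s=np.cos(rest[2]),np.sin(rest[2]); return np.array([rest[0]+c*x-s*y,rest[1]+s*x+c*y,z])
def UW(u,y,w): return RW(u*c8-w*s8,y,.03+u*s8+w*c8)
def inrest(p):
    c,s=np.cos(rest[2]),np.sin(rest[2]); d=np.array(p[:2])-rest[:2]; x,y=c*d[0]+s*d[1],-s*d[0]+c*d[1]; z=p[2]-.03
    return np.array([x*c8+z*s8,y,-x*s8+z*c8])  # u,y,w
E
python3 - <<'E'
from h import *
need(RW(-.128,0,.15),rest[2])
E
```

```text
t 5.55 grasp [ 0.4631 -0.0997  0.1936] yaw 0.07972435318056684 NEED [0.0182 0.2711 0.0436] roll -0.056265321890673375 F [ 1.6698  1.131  -1.8608]
```

```bash
python3 -m inch '0.004 0.045 0 -0.02 0; 0.008 0.09 0.0 -0.04 0; 0.012 0.135 0 -0.056 0; 0.015 0.18 0 -0.056 0; 0.018 0.225 0.015 -0.056 0' >/dev/null
python3 -m inch '0 0.02 0.01 0 0; 0 0.038 0.02 0 0; 0 0.046 0.025 0 0; 0 0.046 0.03 0 0; 0 0.046 0.03 0 0'
python3 - <<'E'
from h import *
need(RW(-.128,0,.085),rest[2])
E
```

```text
clock: 6.55
position: [0.4209, 0.1665, 0.3053]
ee_rot: [0.209, -3.134, 0.001]
force: [0.1, -0.1, -2.2]
width: 0.13
gripper_force: 25.0
t 6.55 grasp [0.4209 0.1665 0.1463] yaw 0.13331928295875053 NEED [-0.003   0.0023  0.0613] roll -0.002670392112489678 F [ 0.0543 -0.1377 -2.1849]
```

```bash
python3 -m inch '-0.003 0.002 0.02 -0.002 0; -0.003 0.002 0.04 -0.002 0; -0.003 0.002 0.055 -0.002 0; -0.003 0.002 0.06 -0.002 0; -0.003 0.002 0.06 -0.002 0'
python3 - <<'E'
from h import *
a=save("top","top1");b=save("side","side1")
f=lambda im,r,c:cv2.resize(im[r:r+75,c:c+100],(400,300),interpolation=cv2.INTER_CUBIC)
cv2.imwrite("pics/crop1.png",np.hstack([f(a,150,200),f(b,165,215)])[:,:,::-1])
g=RW(-.128,0,.086); 
for c in("top","side"):
    for q in("chock_toe","chock_fin"): 
        for x in arm.place_of(c,q)[:1]: print(c,q,x["point"],x["conf"])
s=arm.observe();p=s["position"]-[0,0,.159];print(inrest(p),p,s["force"])
print("pred fin",[proj(c,p)[0][::-1] for c in("top","side")],"toe",[proj(c,p+[.0785*np.cos(rest[2]),.0785*np.sin(rest[2]),-.052])[0][::-1] for c in("top","side")])
E
```

```text
clock: 7.05
position: [0.4238, 0.1689, 0.2456]
ee_rot: [0.211, -3.134, 0.001]
force: [0.7, -0.0, -1.6]
width: 0.123
gripper_force: 25.0
top chock_fin [214.6, 317.2] 0.39
side chock_toe [195.3, 259.1] 0.9
side chock_fin [187.0, 238.0] 0.91
[-0.1183  0.0007  0.0746] [0.4239 0.1699 0.0874] [ 0.7159  0.3973 -1.8771]
pred fin [array([213.4168, 243.978 ]), array([186.264 , 236.9432])] toe [array([189.8345, 241.7813]), array([192.8543, 260.3443])]
```

View pics/crop1.png

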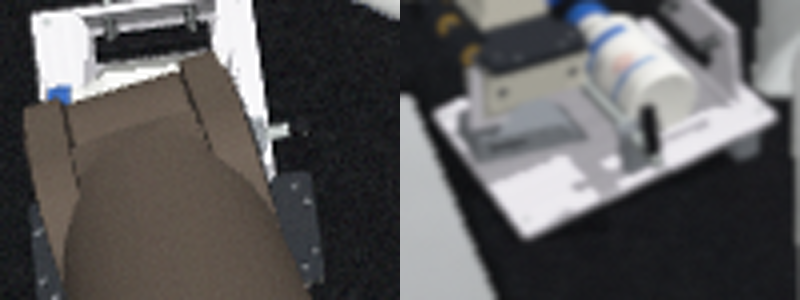

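Side crop: the chock hangs over the deck, toe at about side (195, 259), slightly drooped and still down-slope of the bolt bar. I'll lower it with a light grip so it can turn flat onto the deck.

```bash
python3 -m inch '0 0 0.004 0 0; 0 0 0.008 0 0; 0.001 0 0.010 0 0; 0.001 0 0.012 0 0' 25; python3 -m inch '0 0 0 0 0; 0 0 0 0 0; 0.001 0 0.003 0 0; 0.002 0 0.006 0 0; 0.003 0 0.008 0 0' 4; python3 -m inch '0.001 0 0.002 0 0; 0.001 0 0.004 0 0; 0.001 0 0.004 0 0' 4
```

```text
clock: 7.75
position: [0.4215, 0.1696, 0.2334]
ee_rot: [0.214, -3.131, 0.0]
force: [-5.3, -1.4, 8.9]
width: 0.13
gripper_force: 25.0
clock: 8.25
position: [0.4196, 0.1693, 0.2254]
ee_rot: [0.214, -3.134, 0.0]
force: [-0.8, -0.1, 0.1]
width: 0.129
gripper_force: 4.0
clock: 8.55
position: [0.4187, 0.1691, 0.2215]
ee_rot: [0.214, -3.134, 0.0]
force: [-0.3, -0.1, -2.4]
width: 0.132
gripper_force: 4.0
```

```bash
python3 -m inch '0 0 0 0 0.04; 0 0 0 0 0.04; 0 0 0 0 0.04; 0 0 0 0 0.04'
python3 - <<'E'
from h import *
save("side","side2")
for q in("chock_toe","chock_fin"):
    for x in arm.place_of("side",q)[:1]:
        o,d=ray("side",x["point"]);w=.05 if "fin" in q else 0
        A=inrest(o);B=inrest(o+d);print(q,x["point"],x["conf"],A+(B-A)*(w-A[2])/(B[2]-A[2]))
s=arm.observe();p=s["position"]-[0,0,.159];print(inrest(p),toolyaw(s)-rest[2],s["force"],s["width"])
E
```

```text
clock: 8.95
position: [0.4188, 0.1692, 0.2218]
ee_rot: [-0.214, 3.134, 0.0]
force: [0.1, -0.0, -0.7]
width: 0.414
gripper_force: 0.0
chock_toe [194.9, 261.4] 0.52 [-0.0446  0.0033  0.    ]
chock_fin [193.8, 234.4] 0.87 [-0.1312  0.0021  0.05  ]
[-0.1269  0.0007  0.0509] 0.00012507106033840532 [-0.0564 -0.0935  0.4641] 0.43410701440802846
```

The chock lies flat, with its fin at u≈-0.129, y≈+0.001. I'll re-grip, lift 1 mm and advance up the slope.

```bash
python3 -m inch '0 0 0 0 0; 0 0 0 0 0; 0 0 0 0 0; 0 0 0 0 0; 0 0 -0.001 0 0' 40; python3 -m inch '0 0 -0.0005 0 0; 0 0 -0.0005 0 0' 40
python3 -m inch '-0.005 0 -0.0007 0 0; -0.010 0 -0.0014 0 0; -0.015 0 -0.0021 0 0; -0.020 0 -0.0028 0 0; -0.025 0 -0.0035 0 0'
python3 -m inch '0 0 0 0 0; 0 0 0 0 0'
python3 - <<'E'
from h import *
for i in range(4):
    arm.get_image("side") ; s=arm.observe();p=s["position"]-[0,0,.159];print(inrest(p),s["force"])
for q in("chock_toe","chock_fin"):
    for x in arm.place_of("side",q)[:1]:
        o,d=ray("side",x["point"]);w=.05 if "fin" in q else 0
        A=inrest(o);B=inrest(o+d);print(q,x["point"],x["conf"],A+(B-A)*(w-A[2])/(B[2]-A[2]))
E
```

```text
clock: 9.6
position: [0.4186, 0.1691, 0.2226]
ee_rot: [0.214, -3.134, 0.0]
force: [0.5, -0.2, -1.4]
width: 0.127
gripper_force: 40.0
clock: 9.8
position: [0.4186, 0.1692, 0.2232]
ee_rot: [0.214, -3.134, 0.0]
force: [0.2, -0.6, -2.0]
width: 0.13
gripper_force: 40.0
clock: 10.3
position: [0.444, 0.1726, 0.2268]
ee_rot: [-0.213, 3.134, 0.0]
force: [-1.6, 0.3, -0.3]
width: 0.128
gripper_force: 40.0
clock: 10.5
position: [0.4435, 0.1725, 0.2267]
ee_rot: [0.213, -3.134, 0.0]
force: [-1.0, -0.5, -1.2]
width: 0.127
gripper_force: 40.0
[-0.1017  0.0006  0.0523] [ 0.2368  0.5901 -2.0046]
[-0.1018  0.0007  0.0523] [ 0.2628 -0.9035 -0.6379]
[-0.1018  0.0007  0.0523] [-0.3778 -0.1036 -1.5335]
[-0.1018  0.0007  0.0524] [-0.0215  0.1432 -1.5138]
chock_toe [195.2, 266.1] 0.77 [-0.0328 -0.0071  0.    ]
chock_fin [188.6, 243.5] 0.73 [-0.0974  0.0078  0.05  ]
```

```bash
cat > chk.py <<'E'
import sys
from h import *
F=[]
for i in range(4): arm.get_image("side"); F.append(arm.observe()["force"])
F=np.mean(F,0); c,s=np.cos(rest[2]),np.sin(rest[2])
st=arm.observe();q=inrest(st["position"]-[0,0,.159])
push=-(F[0]*c+F[1]*s); print("t %.2f u %.4f w %.4f push %.2f Fz %.2f"%(st["clock"],q[0],q[2],push,F[2]))
sys.exit(push>float(sys.argv[1]))
E
python3 chk.py 3; python3 -m inch '-0.003 0 -0.0004 0 0; -0.006 0 -0.0008 0 0; -0.009 0 -0.0012 0 0' >/dev/null; python3 chk.py 3 && python3 -m inch '-0.001 0 -0.0001 0 0;-0.002 0 -0.0003 0 0'>/dev/null && python3 chk.py 3 && python3 -m inch '-0.001 0 -0.0001 0 0;-0.0015 0 -0.0002 0 0'>/dev/null && python3 chk.py 2.5 && python3 -m inch '-0.001 0 -0.0001 0 0'>/dev/null && python3 chk.py 2.5 && python3 -m inch '-0.001 0 -0.0001 0 0'>/dev/null; python3 chk.py 2.5
```

```text
t 11.00 u -0.1015 w 0.0524 push -0.05 Fz -1.49
t 11.50 u -0.0924 w 0.0522 push -0.38 Fz -1.41
t 11.70 u -0.0925 w 0.0523 push 0.09 Fz -1.95False
False
False
```

```bash
sed -i 's/sys.exit(push/sys.exit(int(push/; s/argv\[1\]))$/argv[1])))/' chk.py
python3 -m inch '-0.001 0 -0.0001 0 0;-0.002 0 -0.0003 0 0'>/dev/null && python3 chk.py 2.5 && python3 -m inch '-0.001 0 -0.0001 0 0;-0.0015 0 -0.0002 0 0'>/dev/null && python3 chk.py 2.5 && python3 -m inch '-0.001 0 -0.0001 0 0'>/dev/null && python3 chk.py 2.5 && python3 -m inch '-0.001 0 -0.0001 0 0'>/dev/null && python3 chk.py 2.5  && python3 -m inch '-0.001 0 -0.0001 0 0'>/dev/null && python3 chk.py 2.5
```

```text
t 12.10 u -0.0904 w 0.0523 push -0.13 Fz -1.74
t 12.50 u -0.0888 w 0.0523 push 0.55 Fz -2.36
t 12.80 u -0.0878 w 0.0523 push 0.11 Fz -2.23
t 13.10 u -0.0868 w 0.0522 push 0.05 Fz -2.13
t 13.40 u -0.0858 w 0.0522 push 0.41 Fz -2.75
```

```bash
S() { python3 chk.py 2.6; }
python3 -m inch '-0.001 0 -0.0001 0 0'>/dev/null; S && python3 -m inch '-0.001 0 -0.0001 0 0'>/dev/null && S && python3 -m inch '-0.001 0 -0.0001 0 0'>/dev/null && S && python3 -m inch '-0.001 0 -0.0001 0 0'>/dev/null && S && python3 -m inch '-0.001 0 -0.0001 0 0'>/dev/null && S && python3 -m inch '-0.001 0 -0.0001 0 0'>/dev/null && S && python3 -m inch '-0.001 0 -0.0001 0 0'>/dev/null && S && python3 -m inch '-0.001 0 -0.0001 0 0'>/dev/null && S
```

```text
t 13.70 u -0.0848 w 0.0522 push 0.50 Fz -2.06
t 14.00 u -0.0838 w 0.0521 push 0.17 Fz -2.07
t 14.30 u -0.0828 w 0.0521 push 0.67 Fz -2.50
t 14.60 u -0.0818 w 0.0521 push 0.64 Fz -2.54
t 14.90 u -0.0810 w 0.0519 push 0.74 Fz -3.20
t 15.20 u -0.0803 w 0.0518 push 2.75 Fz -3.76
```

```bash
python3 chk.py 5.5 && python3 -m inch '-0.0005 0 -0.0001 0 0'>/dev/null;python3 chk.py 5.5 && python3 -m inch '-0.0005 0 -0.0001 0 0'>/dev/null;python3 chk.py 5.5 && python3 -m inch '-0.0005 0 -0.0001 0 0'>/dev/null;python3 chk.py 5.5
```

```text
t 15.40 u -0.0802 w 0.0518 push 3.29 Fz -4.79
t 15.70 u -0.0798 w 0.0518 push 4.60 Fz -5.05
t 16.00 u -0.0794 w 0.0518 push 5.34 Fz -6.34
t 16.30 u -0.0791 w 0.0517 push 5.23 Fz -6.68
```

```bash
python3 -m inch '-0.0003 0 0.0002 0 0'>/dev/null;python3 chk.py 6.5; python3 -m inch '-0.0003 0 0.0003 0 0'>/dev/null;python3 chk.py 6.5;python3 -m inch '0 0 0.0003 0 0'>/dev/null;python3 chk.py 6.5
```

```text
t 16.60 u -0.0789 w 0.0515 push 5.49 Fz -6.71
t 16.90 u -0.0786 w 0.0512 push 5.57 Fz -5.77
t 17.20 u -0.0786 w 0.0511 push 7.52 Fz -1.76
```

```bash
python3 -m inch '0 0 0 0 0; 0 0 0 0 0' 8; python3 chk.py 9; python3 -m inch '0 0 0 0 0.03; 0 0 0 0 0.03; 0 0 0 0 0.04; 0 0 0 0 0.04'
python3 - <<'E'
from h import *
save("side","side3")
for q,w in(("chock_toe",0),("chock_fin",.05),("bolt_knob",.065),("bottle",.0315)):
    for x in arm.place_of("side",q)[:2]:
        o,d=ray("side",x["point"])
        A=inrest(o);B=inrest(o+d);print(q,x["point"],x["conf"],A+(B-A)*(w-A[2])/(B[2]-A[2]))
p=UW(-.036,-.097,.065);print("knob model",p,inrest([.516,.084,.084]));need(p,rest[2])
E
```

```text
clock: 17.4
position: [0.4664, 0.1755, 0.229]
ee_rot: [0.213, -3.133, 0.0]
force: [-7.2, -1.8, 2.0]
width: 0.132
gripper_force: 8.0
t 17.60 u -0.0782 w 0.0515 push 8.13 Fz 1.79
clock: 18.0
position: [0.4675, 0.1759, 0.2292]
ee_rot: [-0.213, 3.133, 0.001]
force: [0.0, 0.4, 0.4]
width: 0.413
gripper_force: 0.0
chock_toe [192.9, 272.6] 0.69 [-0.0104 -0.0095  0.    ]
chock_fin [186.4, 245.3] 0.74 [-0.0882  0.0141  0.05  ]
bolt_knob [195.1, 277.5] 0.44 [-0.0335 -0.0974  0.065 ]
bolt_knob [197.1, 275.0] 0.2 [-0.0437 -0.1008  0.065 ]
bottle [190.8, 285.8] 0.56 [ 0.013  -0.0593  0.0315]
bottle [154.9, 224.4] 0.52 [-0.0667  0.2464  0.0315]
knob model [0.5192 0.0843 0.0894] [-0.04   -0.0969  0.0601]
t 18.25 grasp [0.467  0.1758 0.0699] yaw 0.13607016632905225 NEED [-0.0394 -0.0977 -0.0195] roll 8.049125781203759e-05 F [-0.5833 -0.5407 -0.2126]
```

```bash
python3 -m inch '0 0 -0.02 0 0.042; 0 0 -0.045 0 0.042; 0 0 -0.07 0 0.042; 0 0 -0.09 0 0.042; -0.01 -0.03 -0.10 0 0.042'; python3 -m inch '-0.01 -0.035 0 0 0.042; -0.02 -0.055 0 0 0.042; -0.03 -0.068 0 0 0.042; -0.03 -0.068 0 0 0.042; -0.03 -0.068 0 0 0.042'
python3 - <<'E'
from h import *
im=save("wrist","w3"); print([ (x["point"],x["conf"],inrest(onz("wrist",x["point"],.0894))) for x in arm.place_of("wrist","bolt_knob")[:3]])
print("pred top/pt",proj("wrist",[UW(-.036,-.097,.08),UW(-.036,-.097,.065)]))
b=save("side","side4")
cv2.imwrite("pics/crop3.png",np.hstack([cv2.resize(im,(400,300)),cv2.resize(b[160:220,225:305],(400,300),interpolation=cv2.INTER_CUBIC)])[:,:,::-1])
need(UW(-.036,-.097,.065),rest[2])
E
```

```text
clock: 18.75
position: [0.4801, 0.1508, 0.3305]
ee_rot: [-0.223, 3.132, 0.004]
force: [1.1, 0.7, 0.1]
width: 0.458
gripper_force: 0.0
clock: 19.25
position: [0.5195, 0.0843, 0.3286]
ee_rot: [0.213, -3.134, -0.0]
force: [0.6, -0.8, -0.7]
width: 0.457
gripper_force: 0.0
[([203.5, 255.3], 0.74, array([-0.0367, -0.0978,  0.0651]))]
pred top/pt [[256.2259 207.488 ]
 [256.2353 204.3444]]
t 19.4 grasp [0.5192 0.0851 0.1697] yaw 0.137661760834414 NEED [ 0.     -0.0008  0.0803] roll 0.0016720857631737918 F [0.3614 0.6103 0.1318]
```

View pics/crop3.png

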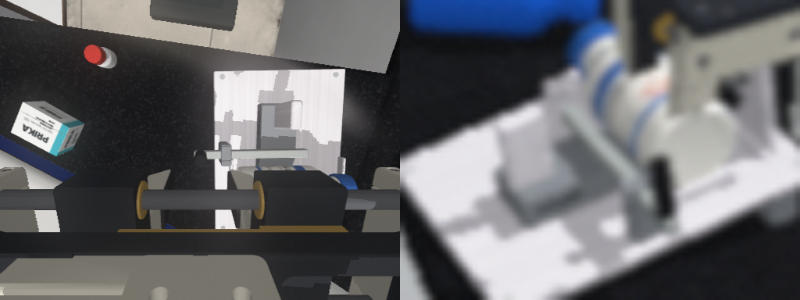

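The wrist view shows the knob between the open fingers at about (203, 255), matching the model to 1 mm. The chock lies square under the bar with its fin outside.

```bash
python3 -m inch '0 0 0.025 0 0.042; 0 0 0.045 0 0.042; 0 0 0.06 0 0.042; 0 0 0.072 0 0.042; 0 0 0.079 0 0.042'; python3 -m inch '0 0 0 0 0.02; 0 0 0 0 0.005; 0 0 0 0 0.0; 0 0 0 0 0.0; 0 0 0 0 0' 15
```

```text
clock: 19.9
position: [0.5194, 0.0847, 0.249]
ee_rot: [0.215, -3.133, -0.0]
force: [0.2, 0.2, 0.6]
width: 0.458
gripper_force: 0.0
clock: 20.4
position: [0.52, 0.0841, 0.2504]
ee_rot: [-0.213, 3.133, 0.001]
force: [-0.9, -0.0, 2.9]
width: 0.149
gripper_force: 15.0
```

Knob gripped. I'll start the draw slowly, 10 mm per row.

```bash
python3 -m inch '0 -0.005 0 0 0; 0 -0.012 0 0 0; 0 -0.02 0 0 0; 0 -0.03 0 0 0; 0 -0.04 0 0 0' 20; python3 chk.py 9;  python3 -m inch '0 -0.01 0 0 0; 0 -0.02 0 0 0; 0 -0.03 0 0 0; 0 -0.04 0 0 0; 0 -0.046 0 0 0'; python3 -m inch '0 -0.002 0 0 0; 0 -0.004 0 0 0; 0 -0.004 0 0 0'
python3 - <<'E'
from h import *
s=arm.observe();print(inrest(s["position"]-[0,0,.159]))
E
```

```text
clock: 20.9
position: [0.526, 0.044, 0.2504]
ee_rot: [-0.214, 3.132, 0.001]
force: [2.7, 3.9, 3.7]
width: 0.146
gripper_force: 20.0
t 21.10 u -0.0346 w 0.0668 push -2.92 Fz 5.06
clock: 21.6
position: [0.5327, -0.0012, 0.2504]
ee_rot: [-0.213, 3.131, 0.0]
force: [4.9, 3.8, 3.2]
width: 0.143
gripper_force: 20.0
clock: 21.9
position: [0.5332, -0.0046, 0.2504]
ee_rot: [-0.214, 3.131, 0.001]
force: [6.3, 1.5, 4.2]
width: 0.147
gripper_force: 20.0
[-0.034  -0.187   0.0667]
```

```bash
python3 -m inch '0 0 0 0 0.04; 0 0 0 0 0.045; 0 0 0 0 0.045; 0 0 -0.02 0 0.045; 0 0 -0.04 0 0.045';python3 -m inch '0 0 -0.04 0 0.045; 0.02 -0.01 -0.07 0 0.045; 0.06 -0.03 -0.08 0 0.045; 0.1 -0.05 -0.08 0 0.045; 0.1 -0.05 -0.08 0 0.045'
python3 - <<'E'
from h import *
a=save("top","top5");b=save("side","side5")
f=lambda im,r,c:cv2.resize(im[r:r+75,c:c+100],(400,300),interpolation=cv2.INTER_CUBIC)
cv2.imwrite("pics/crop5.png",np.hstack([f(a,145,205),f(b,155,215)])[:,:,::-1])
for c in("top","side"):
  for q,w in(("chock_toe",0),("chock_fin",.05),("bolt_knob",.065),("bottle",.0315)):
    for x in arm.place_of(c,q)[:1]:
        o,d=ray(c,x["point"])
        A=inrest(o);B=inrest(o+d);print(c,q,x["point"],x["conf"],A+(B-A)*(w-A[2])/(B[2]-A[2]))
E
```

```text
clock: 22.4
position: [0.5312, -0.0052, 0.2894]
ee_rot: [0.213, -3.131, 0.0]
force: [-0.1, -0.2, -0.1]
width: 0.482
gripper_force: 0.0
clock: 22.9
position: [0.4349, -0.0715, 0.3696]
ee_rot: [0.205, -3.131, -0.001]
force: [1.0, 0.1, 0.3]
width: 0.489
gripper_force: 0.0
top chock_toe [175.7, 241.1] 0.94 [-0.0037 -0.002   0.    ]
top chock_fin [203.8, 240.3] 0.91 [-0.0896  0.0089  0.05  ]
top bolt_knob [175.2, 305.9] 0.68 [-0.0295 -0.1917  0.065 ]
top bottle [167.5, 253.5] 0.9 [ 0.0141 -0.0428  0.0315]
side chock_fin [187.9, 249.7] 0.74 [-0.0801 -0.0008  0.05  ]
side bolt_knob [213.9, 290.0] 0.46 [-0.0437 -0.1857  0.065 ]
side bottle [155.1, 225.0] 0.66 [-0.0654  0.2438  0.0315]
```

View pics/crop5.png

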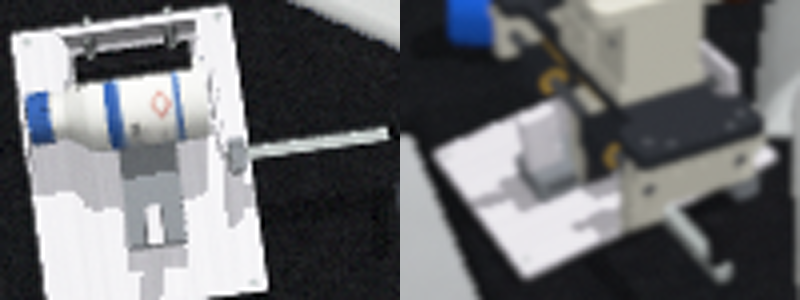

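Top crop: the bolt is out to the right, with its knob at about (175, 306). The chock is square under the middle of the bottle, and the bottle is up against the pad. The arm is clear of everything, so I'm handing in.

```bash
python3 -m inch '0 0 0 0 0.045; 0 0 0 0 0.045'; python3 -c "
from cell import arm
print(arm.sign_off())"
```

```text
clock: 23.6
position: [0.4398, -0.0681, 0.3697]
ee_rot: [0.214, -3.134, 0.0]
force: [-0.7, -0.7, 0.1]
width: 0.487
gripper_force: 0.0
the job is handed in; nothing more can be done
None
```

I handed the job in at 23.6 s with the chock wedged square under the middle of the bottle, the bolt drawn about 90 mm and the arm clear; my last push reading before letting go was about 8 N on the hand, with the sole on the deck taking part of it, I did not measure the nip after release, and sign-off returned no verdict.

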